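# Lid on the mini chopper, then hold its paddle at slow

### The arm

A 6-joint arm with a two-finger parallel gripper is mounted at the origin on a cart in front of the work surface, level with it; the furniture and walls round the work are solid. World frame = base frame: x ahead of the robot, y to its left, z up, the work surface at z = 0. Lengths are in m, angles in rad, forces in N, time in s.
With the tool pointing down it reaches from about 0.25 to 0.725 m from the base axis. Payload 4 kg.
Tool frame: the origin (TCP) lies at the very end of the fingers, on their centre line; the grasp point (between the pads) lies 19 mm behind it; z points along the fingers, y is the line along which they close (so a half turn about z gives the same grasp; the last joint's range is limited). The gripper opens to 85 mm and grips with 20 to 120 N. Pads are 22 mm wide; open, the fingers measure 114 mm over their backs; the gripper's body (76 mm by 85 mm) begins 54 mm behind the grasp point. The pads swing forward as they close: fully open they stand 13 mm farther back than shut.
Start: joints at [1.338, 0.241, 0.005, 1.335, 0, 1.571], TCP at [0.115, 0.487, 0.231] pointing down, gripper open.
Joint ranges: [-2.72, 2.72], [-1.05, 1.87], [-1.09, 1.28], [-1.99, 2.15], [-1.42, 1.44], [-3.14, 3.14]. Speed limits (rad/s): [2.79, 2.79, 3.14, 3.14, 3.14, 3.14].

### API

Orientations are given as a unit quaternion [x, y, z, w].
In Python, from workcell import bot gives the robot as it stands.
- The arm moves only by the tool carry_out, never from a script. Its argument "increments" is one flat list of numbers, 5 for each row, row after row: the finger opening in cm, from 0 to 8.54, then the shift along the tool's x, y, z in cm, then the turn about the tool's z in rad. A call has exactly 5 rows; each row shifts and turns the commanded pose from where the row before left it, along the tool's axes as they then stand; what a row does not reach is not made up. A row lasts 1/8 s, in which the tool goes at most 62.5 mm and 10.7 degrees, less where a joint would pass 70% of its speed; a pose out of reach is approached as far as the arm can. A call with a gripper value outside its range is refused whole. The fingers move at their own pace and stop on an object; the grip force is fixed at half the most. Time passes only in rows, so rows that do not move let the fingers close, or fill a call up. It gives the time, the measured TCP pose, the force, the opening and the grip force at its end, in the units of the state.
- bot.get_obs(): the state, without advancing time (a new reading comes with each control period).
- bot.camera(name): name is "side" or "top" or "wrist"; returns a dict with "pixels" (384x512x3 uint8, blue, green, red), "range_z" (384x512 float32, m along the optical axis (not along the pixel's ray), 0 where there is no reading), "mtx" (3x3 intrinsics, pixels), "eye" and "attitude" of the camera in the world. Camera axes: x right, y down, z forward; pixel columns grow to the right and rows downward; lengths in m; the calibration is good to about 2 mm. A picture is of the moment at which its call begins.
- bot.job_done(): hands the job in; it is judged then, once.
Trained networks look in a picture, given as the dict that the camera call returned (one of the last four; its "shot" number tells which), for a name from the list of things; names that differ only in an ending like _2 or _b are one class to them, and where a whole thing is asked for, a point or a joint stands for the part that bears it (a point fixed in the world has none). Each returns a list of dicts, best first, with "p" (0 to 1); they miss things now and then, are a little off and sometimes report something else, mostly with a low value. They report only what shows in the picture. A call takes as long as a camera call.
- bot.find_in(picture, name): "xyz" ([x, y, z] in m, in the coordinates of the camera as it stood for that picture, good to about 4 mm: the middle of the surface that is visible of it).
- bot.regions_of(picture, name): "mask" (384x512 bool, what is visible of it).
- bot.place_of(picture, name): "xyz" ([x, y, z] in m, in the coordinates of the camera as it stood for that picture, good to about 4 mm: a listed point, or the origin of a listed thing).
The state is a dict: "clock": time; "joint_pos": joint angles; "joint_vel": joint speeds; "tau": joint torques, N m; "eef_pos": TCP position; "tool_rot": TCP orientation; "ft_force": force on the tool from outside, world axes, zero at the start; "ft_torque": the same for the moment, N m; "grip_width": finger opening in m; "grasp_force": force on a finger pad.
Only numpy, scipy, OpenCV 4.12 (cv2) and the standard library are available. Lean on these libraries where they do the work, as an engineer would, in place of code of your own. Each camera call takes 0.05 s, during which the arm holds its last target. There are 200 camera calls.

### The job

Set the loose lid on the mini chopper so that it sits fully down and level on the bowl with its tongue in the notch of the switch column, and let go of it; do not drop it. Only then press the sprung paddle on the column down to slow speed, which is where the paddle lies level, half way down: never let it go right down to fast, which would turn the nuts to paste. The program finishes while still holding the paddle there with the fingers; leave the other things on the worktop where they are.

Things in the scene. Friction and masses are not known exactly. Their poses are not given: they have to be found in the camera images.
- chopper: mini chopper, standing fast (never slides or tips): round white motor base 125 mm across, a clear open bowl with hazelnuts on it, a white switch column 40 mm wide beside the bowl. Origin: bowl axis at worktop height, z up; the column stands in its -y direction. Only the paddle rises above 147 mm
- bowl_rim (a point): centre of the bowl's mouth, at rim height, 130 mm above the worktop; axes as the chopper's. Bowl 100 mm outside and 92 mm inside diameter at the rim. A seated lid has its origin on this axis 10 mm below this point, and its axes along the chopper's
- notch (a point): middle of the notch for the lid's tongue (point lid_tongue belongs here), 70 mm from the bowl axis in the chopper's -y direction, 2.5 mm above rim height. The notch is 23 mm wide, between two posts on the column whose tops are 142 mm above the worktop; open above and towards the bowl, floor 6 mm below the rim
- lid: loose plain grey round lid, about 120 g, lying right way up on the worktop beside the chopper. Origin: centre of its underside, z up. Below, a plug 87 mm across (77 mm at its chamfered foot), 10 mm deep, fits inside the bowl; above it a flange 107 mm across, z 10 to 15 mm, rests on the rim
- lid_bar (a point): top of the lid's upright finger bar, on the lid's axis, 42 mm above its underside. The bar crosses the lid's centre: 56 mm long in the lid's x, 16 mm wide in its y, standing from z 15 to 42 mm; grasp it from above across its 16 mm width
- lid_tongue (a point): middle of the lid's tongue, 70 mm from the lid's centre in its -y direction, 12.5 mm above its underside. The tongue is 18 mm wide, z 9 to 15 mm, and reaches to 77 mm from the lid's axis
- paddle_pad (a point): pressing point on the paddle's top face, 50 mm out from its pivot, 140 mm from the bowl axis; moves with it. Height above the worktop about 155 mm at rest, 144.5 mm when level (slow), 134 mm right down (fast). The paddle is a flat grey plate 34 mm wide, 7 mm thick, reaching 62 mm out from the pivot; press straight down from above
- paddle (a joint): paddle angle, rad: 0 at rest, sprung up (outer end 12 degrees high), 0.21 level = slow, 0.42 right down = fast. Pivot: a level pin along the chopper's x, 90 mm from the bowl axis in its -y, 141 mm above the worktop. The spring pushes back at the pressing point with about 4 N at first, 7 N at level, 10 N right down
- timer: bystander: round wind-up kitchen timer, 62 mm across, 50 mm high, origin under its centre
- teaspoon: bystander: steel teaspoon lying flat, 130 mm long in its x, origin at its middle
- honey_jar: bystander: honey jar with yellow cap, 68 mm across, 112 mm high
- mug: bystander: green mug, 86 mm across, 94 mm high, handle at one side
- spice_a: bystander: spice jar with dark cap, 41 mm across, 105 mm high
- spice_b: bystander: spice jar with dark cap, 41 mm across, 105 mm high
- dish: bystander: white ceramic bowl, 110 mm across, 48 mm high
- pepper_mill: bystander: wooden pepper mill, 58 mm across, 150 mm high

How it is judged:
By the outcome, as a careful person would: the job done as asked, in the order asked, and still so for the second after the job is handed in, while the arm keeps its last pose, push and grip.
It also fails if it takes over 67 s, if anything falls off the work surface, if the arm or the gripper's body presses on something with over 40 N, if the wrist force passes 120 N, or if a joint passes its speed limit or range.

## Working session

There is one attempt and no reset: what is moved stays moved. The work goes in short steps, Python scripts to look and compute and a tool call to move; the robot and the scene stay as the last step left them, time stands still between calls to the robot, and variables do not carry over. Pictures are saved under pics/ and viewed, at most 10 in all, crops included, and the job is handed in when it is done.

Besides the shell and the picture viewer there is one more tool, called after ">>>" by a JSON object that holds its "api" and its "payload". carry_out: Moves the arm, as the interface text tells. Its arguments: {"type":"object","properties":{"increments":{"type":"array","items":{"type":"number"}}},"required":["increments"]}

```bash
mkdir -p pics; cat > h.py <<'E'
import numpy as np, cv2
from scipy.spatial.transform import Rotation as R
from workcell import bot
def rot(a):
    a=np.array(a,float); return a if a.shape==(3,3) else R.from_quat(a).as_matrix()
def W(c,p): return rot(c["attitude"])@np.array(p)+np.array(c["eye"])
def cloud(c):
    z=c["range_z"]; v,u=np.indices(z.shape); k=c["mtx"]
    P=np.stack([(u-k[0][2])/k[0][0]*z,(v-k[1][2])/k[1][1]*z,z],-1)
    return P@rot(c["attitude"]).T+np.array(c["eye"])
E
python3 - <<'E'
from h import *
o=bot.get_obs(); print({k:np.round(v,3) for k,v in o.items()})
for n in ["top","side"]:
    c=bot.camera(n); cv2.imwrite(f"pics/{n}0.png",c["pixels"]); print(n,np.round(c["eye"],3))
    for t in ["chopper","bowl_rim","notch","lid","lid_bar","lid_tongue","paddle_pad"]:
        print(t,[(round(d["p"],2),np.round(W(c,d["xyz"]),4)) for d in bot.place_of(c,t)[:2]])
    if n=="top":
        for t in ["timer","teaspoon","honey_jar","mug","spice_a","dish","pepper_mill"]:
            print(t,[(round(d["p"],2),np.round(W(c,d["xyz"]),3)) for d in bot.place_of(c,t)[:2]])
E
cd pics; python3 -c "
import cv2,numpy as np
cv2.imwrite('both.png',cv2.resize(np.vstack([cv2.imread('top0.png'),cv2.imread('side0.png')]),(400,600)))"
```

```text
{'clock': np.float64(0.0), 'joint_pos': array([1.338, 0.241, 0.004, 1.335, 0.   , 1.571]), 'joint_vel': array([ 0.001,  0.001, -0.001, -0.001, -0.001,  0.   ]), 'tau': array([-1.0000e-03, -3.7232e+01,  2.5241e+01,  1.7000e-02, -0.0000e+00,
        0.0000e+00]), 'eef_pos': array([0.115, 0.486, 0.23 ]), 'tool_rot': array([ 0.116,  0.993, -0.001, -0.   ]), 'ft_force': array([ 0.503, -0.47 ,  0.383]), 'ft_torque': array([-0.012, -0.008,  0.018]), 'grasp_force': np.float64(0.0), 'grip_width': np.float64(0.085)}
top [ 0.33  -0.095  1.27 ]
chopper [(0.82, array([0.4676, 0.2286, 0.0007]))]
bowl_rim [(0.79, array([0.471 , 0.2316, 0.1341]))]
notch [(0.66, array([0.4685, 0.1639, 0.1307]))]
lid [(0.68, array([0.4684, 0.167 , 0.1305])), (0.64, array([ 0.4684, -0.1484,  0.0033]))]
lid_bar [(0.92, array([ 0.4682, -0.1532,  0.0504]))]
lid_tongue [(0.66, array([ 0.4823, -0.2191,  0.0112]))]
paddle_pad [(0.57, array([0.4653, 0.0944, 0.1577]))]
timer [(0.73, array([ 0.579, -0.233, -0.002])), (0.52, array([ 0.662,  0.265, -0.   ]))]
teaspoon [(0.43, array([0.454, 0.007, 0.002]))]
honey_jar [(0.86, array([0.646, 0.13 , 0.001])), (0.44, array([0.455, 0.012, 0.001]))]
mug [(0.61, array([0.662, 0.264, 0.001]))]
spice_a [(0.61, array([ 0.635, -0.148, -0.002])), (0.44, array([ 0.689, -0.213, -0.002]))]
dish [(0.65, array([ 0.409, -0.47 ,  0.003]))]
pepper_mill [(0.45, array([0.734, 0.13 , 0.002]))]
side [-0.177 -0.892  1.07 ]
chopper [(0.93, array([0.4694, 0.2287, 0.0007]))]
bowl_rim [(0.94, array([0.4665, 0.2346, 0.1319]))]
notch [(0.89, array([0.4636, 0.161 , 0.1327])), (0.73, array([0.6587, 0.2648, 0.0042]))]
lid [(0.93, array([ 0.4638, -0.1441, -0.0008])), (0.62, array([ 0.4665, -0.1472,  0.0467]))]
lid_bar [(0.78, array([ 0.4652, -0.1462,  0.0466]))]
lid_tongue [(0.63, array([ 0.4795, -0.2213,  0.0114])), (0.19, array([0.4558, 0.0111, 0.0017]))]
paddle_pad [(0.64, array([0.4625, 0.097 , 0.1536]))]
```

View pics/top0.png

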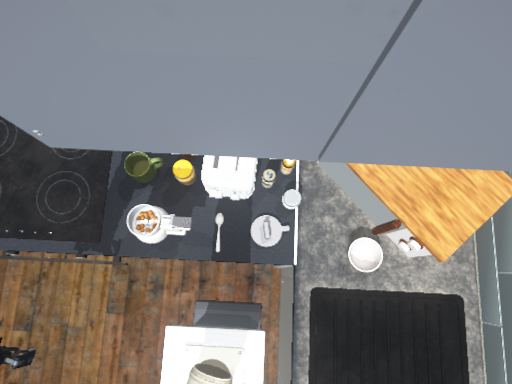

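View pics/side0.png

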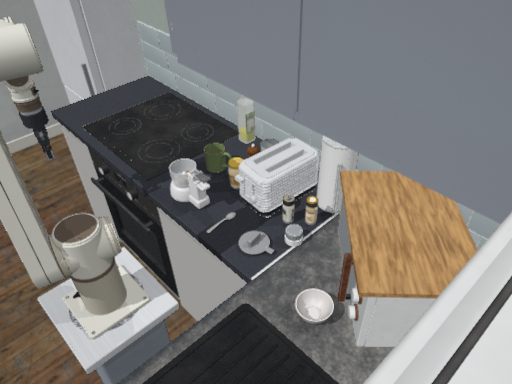

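The top view shows the chopper at about (150,222), with the column to its right. The lid is at (267,230) with its tongue pointing right. The side view agrees, and the networks are consistent between the two. Next I move above the lid.

>>> {"api": "carry_out", "payload": {"increments": [8.5, -3.25, -3.57, 0, 0, 8.5, -3.25, -3.57, 0, 0, 8.5, -3.25, -3.57, 0, 0, 8.5, -3.25, -3.57, 0, 0, 8.5, -3.25, -3.57, 0, 0]}}

```text
clock: 1.78
eef_pos: [0.2329, 0.2741, 0.2315]
tool_rot: [0.116, 0.993, 0.0, 0.0]
ft_force: [0.2, 0.7, 0.3]
grip_width: 0.085
grasp_force: 0.0
```

>>> {"api": "carry_out", "payload": {"increments": [8.5, -3.25, -3.57, 0, 0, 8.5, -3.25, -3.57, 0, 0, 8.5, -3.25, -3.57, 0, 0, 8.5, -3.25, -3.57, 0, 0, 8.5, -3.25, -3.57, 0, 0]}}

```text
clock: 2.4
eef_pos: [0.3499, 0.0627, 0.2316]
tool_rot: [0.116, 0.993, 0.0, 0.001]
ft_force: [0.4, 1.0, -0.0]
grip_width: 0.085
grasp_force: 0.0
```

>>> {"api": "carry_out", "payload": {"increments": [8.5, -3.25, -3.57, 0, 0, 8.5, -3.25, -3.57, 0, 0, 8.5, -3.25, -3.57, 0, 0, 8.5, -3.25, -3.57, 0, 0, 8.5, -3.25, -3.57, 0, 0]}}

```text
clock: 3.02
eef_pos: [0.4669, -0.1486, 0.2314]
tool_rot: [0.116, 0.993, 0.0, 0.0]
ft_force: [0.8, 0.3, 0.9]
grip_width: 0.0852
grasp_force: 0.0
```

>>> {"api": "carry_out", "payload": {"increments": [8.5, 0, 0, 0, -0.11, 8.5, 0, 0, 0, -0.11, 8.5, 0, 0, 0, -0.11, 8.5, 0, 0, 0, -0.1, 8.5, 0, 0, 0, 0]}}

```text
clock: 3.65
eef_pos: [0.4661, -0.147, 0.2313]
tool_rot: [-0.098, 0.995, 0.0, 0.0]
ft_force: [-0.2, 0.0, -0.2]
grip_width: 0.0854
grasp_force: 0.0
```

```bash
python3 - <<'E'
from h import *
o=bot.get_obs(); print(o["eef_pos"],R.from_quat(o["tool_rot"]).as_matrix().round(3))
c=bot.camera("wrist"); cv2.imwrite("pics/w1.png",c["pixels"]); print(c["eye"])
for t in ["lid","lid_bar","lid_tongue"]:
    print(t,[(round(d["p"],2),np.round(W(c,d["xyz"]),4)) for d in bot.place_of(c,t)[:2]])
P=cloud(c); m=(c["range_z"]>0)
b=m&(P[...,2]>.036)&(P[...,2]<.05)&(np.hypot(P[...,0]-.466,P[...,1]+.15)<.045)
q=P[b]; print("bar n",b.sum(), "z",np.median(q[:,2]) if len(q) else 0)
if len(q): print("rect",cv2.minAreaRect(q[:,:2].astype(np.float32)*1000))
f=m&(P[...,2]>.010)&(P[...,2]<.020)&(np.hypot(P[...,0]-.466,P[...,1]+.15)<.09)
q=P[f]; print("flange",len(q),cv2.minEnclosingCircle(q[:,:2].astype(np.float32)*1000),q.min(0),q.max(0))
c=bot.camera("top");P=cloud(c)
for x0 in np.arange(.5,.7,.025):
  s=(abs(P[...,0]-x0)<.0125)&(abs(P[...,1]+.0)<.12); print(round(x0,3),P[s][:,2].max().round(3))
E
```

```text
[ 0.46614889 -0.147033    0.2313093 ] [[-0.981 -0.195  0.   ]
 [-0.195  0.981  0.   ]
 [-0.     0.    -1.   ]]
[ 0.39068551 -0.16111622  0.37440621]
lid [(0.76, array([ 0.4633, -0.1484,  0.0038]))]
lid_bar [(0.81, array([ 0.4643, -0.1471,  0.0402]))]
lid_tongue []
bar n 620 z 0.04196870452680743
rect ((466.48175048828125, -149.02670288085938), (54.005897521972656, 15.04479694366455), 10.755829811096191)
flange 5248 ((468.5277404785156, -161.950439453125), 65.15028381347656) [ 0.4143884  -0.22622865  0.01044473] [ 0.51991439 -0.09694964  0.01937867]
0.5 0.683
0.525 0.667
0.55 0.152
0.575 0.977
0.6 0.182
0.625 0.183
0.65 0.184
0.675 0.183
```

View pics/w1.png

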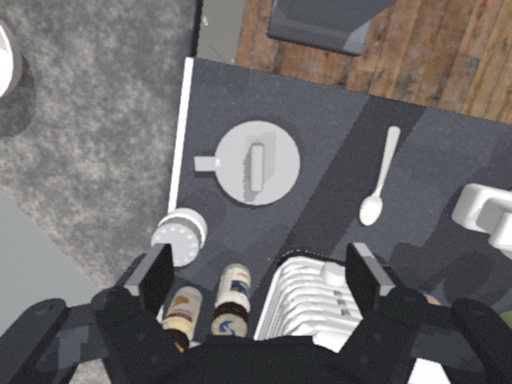

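The wrist view shows the lid at (257,163) with its bar upright in the picture and the tongue to the left at (205,163). The timer and jars are clear of the grasp. Descend and grip.

>>> {"api": "carry_out", "payload": {"increments": [8.5, 0, -0.2, 4, 0.008, 8.5, 0, 0, 5, 0, 8.5, 0, 0, 5, 0, 8.5, 0, 0, 4, 0, 8.5, 0, 0, 2, 0]}}

```text
clock: 4.53
eef_pos: [0.4648, -0.1484, 0.0289]
tool_rot: [-0.094, 0.996, 0.001, -0.002]
ft_force: [0.0, -0.3, 1.7]
grip_width: 0.0851
grasp_force: 0.0
```

>>> {"api": "carry_out", "payload": {"increments": [8.5, 0, 0, 1.2, 0, 8.5, 0, 0, 0, 0, 4, 0, 0, 0, 0, 0, 0, 0, 0, 0, 0, 0, 0, 0, 0]}}

```text
clock: 5.15
eef_pos: [0.4671, -0.1491, 0.02]
tool_rot: [-0.094, 0.996, -0.0, 0.001]
ft_force: [1.1, -0.2, 0.7]
grip_width: 0.0318
grasp_force: 0.0
```

>>> {"api": "carry_out", "payload": {"increments": [0, 0, 0, 0, 0, 0, 0, 0, 0, 0, 0, 0, 0, 0, 0, 0, 0, 0, 0, 0, 0, 0, 0, 0, 0]}}

```text
clock: 5.78
eef_pos: [0.4671, -0.1492, 0.0199]
tool_rot: [-0.094, 0.996, -0.0, 0.001]
ft_force: [-0.6, -0.2, 5.3]
grip_width: 0.015
grasp_force: 60.2
```

>>> {"api": "carry_out", "payload": {"increments": [0, 0, 0, -1, 0, 0, 0, 0, -3, 0, 0, 0, 0, -5, 0, 0, 0, 0, -5, 0, 0, 0, 0, -5, 0]}}

```text
clock: 6.4
eef_pos: [0.4659, -0.1488, 0.2109]
tool_rot: [-0.094, 0.996, 0.0, -0.0]
ft_force: [1.1, -0.6, -0.9]
grip_width: 0.015
grasp_force: 59.4
```

>>> {"api": "carry_out", "payload": {"increments": [0, 0, 0, -1, 0, 0, -1, 5, 0, 0, 0, -1, 5, 0, 0, 0, -1, 5, 0, 0, 0, -0.4, 2.7, 0, 0]}}

```text
clock: 7.02
eef_pos: [0.4654, 0.0334, 0.2181]
tool_rot: [-0.096, 0.995, 0.0, -0.001]
ft_force: [-0.4, -0.5, -0.7]
grip_width: 0.0147
grasp_force: 59.4
```

>>> {"api": "carry_out", "payload": {"increments": [0, 0, 0, 0, 0.1, 0, 0, 0, 0, 0.1, 0, 0, 0, 0, 0, 0, 0, 0, 0, 0, 0, 0, 0, 0, 0]}}

```text
clock: 7.65
eef_pos: [0.4665, 0.0311, 0.219]
tool_rot: [0.005, 1.0, -0.0, -0.0]
ft_force: [0.1, -0.6, -0.8]
grip_width: 0.0151
grasp_force: 59.3
```

```bash
python3 - <<'E'
from h import *
o=bot.get_obs(); print(o["eef_pos"],R.from_quat(o["tool_rot"]).as_matrix().round(3))
c=bot.camera("wrist"); cv2.imwrite("pics/w2.png",c["pixels"])
def fit(c):
    for t in ["chopper","bowl_rim","notch","paddle_pad","lid","lid_bar","lid_tongue"]:
        print(t,[(round(d["p"],2),np.round(W(c,d["xyz"]),4)) for d in bot.place_of(c,t)[:2]])
    P=cloud(c); m=c["range_z"]>0
    np.save("P_%s.npy"%n,P)
    g=lambda lo,hi,x0,x1,y0,y1:P[m&(P[...,2]>lo)&(P[...,2]<hi)&(P[...,0]>x0)&(P[...,0]<x1)&(P[...,1]>y0)&(P[...,1]<y1)]
    q=g(.136,.166,.43,.51,.07,.155); print("paddle",len(q), q.min(0) if len(q) else 0,q.max(0) if len(q) else 0, cv2.minAreaRect(q[:,:2].astype(np.float32)*1000) if len(q) else 0)
    q=g(.125,.135,.40,.53,.175,.30); print("rim",len(q),cv2.minEnclosingCircle(q[:,:2].astype(np.float32)*1000) if len(q) else 0)
n="wrist";fit(c)
n="top";c=bot.camera(n);fit(c);cv2.imwrite("pics/t2.png",c["pixels"])
n="side";c=bot.camera(n);fit(c)
E
```

```text
[0.46646789 0.03108423 0.21903921] [[-1.     0.01  -0.001]
 [ 0.01   1.    -0.   ]
 [ 0.001 -0.    -1.   ]]
chopper [(0.69, array([ 0.4664,  0.2309, -0.0007]))]
bowl_rim [(0.94, array([0.4656, 0.2302, 0.1297]))]
notch [(0.78, array([0.4694, 0.1617, 0.1316]))]
paddle_pad [(0.57, array([0.463 , 0.0935, 0.1583]))]
lid [(0.68, array([0.464 , 0.0299, 0.1996]))]
lid_bar [(0.61, array([0.4636, 0.0327, 0.2415])), (0.15, array([ 0.468 , -0.0401,  0.2135]))]
lid_tongue [(0.67, array([ 0.4521,  0.0094, -0.0023])), (0.64, array([ 0.4703, -0.0409,  0.2129]))]
paddle 3113 [0.44297754 0.0858783  0.13605821] [0.48727079 0.15498238 0.157784  ] ((465.0968322753906, 120.40492248535156), (69.1053237915039, 44.29134750366211), 89.91636657714844)
rim 1357 ((469.49652099609375, 225.93487548828125), 51.195770263671875)
chopper [(0.92, array([ 0.4694,  0.2296, -0.0008])), (0.73, array([ 0.6353, -0.1502,  0.0029]))]
bowl_rim [(0.66, array([0.4721, 0.2316, 0.1332]))]
notch []
paddle_pad []
lid [(0.63, array([0.4671, 0.0312, 0.2023]))]
lid_bar [(0.51, array([0.4682, 0.0275, 0.2445]))]
lid_tongue [(0.61, array([
[... 190 characters left out ...]
35, 0.0009])), (0.16, array([ 0.5731, -0.2318, -0.    ]))]
bowl_rim [(0.59, array([0.471 , 0.2323, 0.1308]))]
notch []
paddle_pad [(0.68, array([0.4692, 0.2299, 0.1297])), (0.37, array([0.4657, 0.096 , 0.1555]))]
lid [(0.76, array([0.4663, 0.0334, 0.1992])), (0.31, array([0.6586, 0.268 , 0.0042]))]
lid_bar [(0.73, array([0.4658, 0.0342, 0.2453]))]
lid_tongue [(0.81, array([ 0.4674, -0.0407,  0.212 ])), (0.62, array([ 0.4061, -0.4694, -0.0014]))]
paddle 63 [0.44251172 0.07840372 0.13653839] [0.47896662 0.15433949 0.15634435] ((456.2213134765625, 117.27271270751953), (79.59135437011719, 33.57400894165039), 79.98174285888672)
rim 111 ((468.8487854003906, 226.55593872070312), 54.798954010009766)
```

View pics/w2.png

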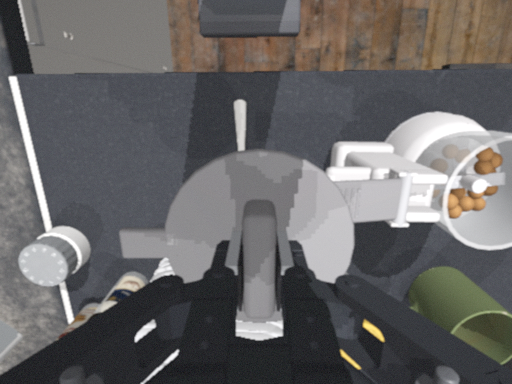

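The wrist view shows the lid held level, with its tongue to the left at (150,243). The column and paddle are at (370,190) and the bowl at (490,190). Now I fit the chopper pose from the close depth data.

```bash
cat > fit.py <<'E'
from h import *
from scipy.optimize import least_squares
def rimfit(P,m,c0=(.4686,.2306)):
    d=np.hypot(P[...,0]-c0[0],P[...,1]-c0[1])
    q=P[m&(abs(P[...,2]-.130)<.004)&(d>.040)&(d<.056)&(P[...,1]>c0[1]-.03)]
    f=least_squares(lambda v:np.hypot(q[:,0]-v[0],q[:,1]-v[1])-.048,c0,loss="soft_l1",f_scale=.001)
    return f.x,len(q),np.std(f.fun)
E
python3 - <<'E'
from fit import *
for n in ["wrist","top","side"]:
    P=np.load("P_%s.npy"%n); m=P[...,2]>-.1
    print(n,rimfit(P,m))
P=np.load("P_wrist.npy")
# paddle top edges: mid x by y slices
X,Y,Z=P[...,0],P[...,1],P[...,2]
for y in np.arange(.076,.19,.006):
    s=(abs(Y-y)<.003)&(X>.43)&(X<.51)&(Z>.134)&(Z<.165)
    if s.sum()>5: print(round(y,3),s.sum(),"x",np.percentile(X[s],[2,98]).round(4),"z",np.percentile(Z[s],[5,50,95]).round(4))
E
```

```text
wrist (array([0.46680763, 0.23280257]), 607, np.float64(0.0012507583931495867))
top (array([0.46966986, 0.23209965]), 79, np.float64(0.001381294467565963))
side (array([0.46680806, 0.23043311]), 71, np.float64(0.0023171422518374774))
0.088 41 x [0.447  0.4532] z [0.1538 0.1561 0.1574]
0.094 128 x [0.4476 0.4619] z [0.1535 0.1554 0.1567]
0.1 252 x [0.4474 0.4757] z [0.1521 0.1543 0.1555]
0.106 317 x [0.4479 0.4797] z [0.1513 0.153  0.1544]
0.112 306 x [0.4483 0.4798] z [0.1503 0.1516 0.1528]
0.118 308 x [0.448  0.4802] z [0.1488 0.1503 0.1516]
0.124 299 x [0.4482 0.4798] z [0.1476 0.1489 0.15  ]
0.13 292 x [0.4484 0.4806] z [0.1463 0.1478 0.1488]
0.136 398 x [0.4434 0.4863] z [0.1392 0.1463 0.1475]
0.142 473 x [0.4435 0.486 ] z [0.1433 0.1463 0.1476]
0.148 212 x [0.4435 0.4866] z [0.1404 0.1455 0.147 ]
0.154 166 x [0.4459 0.4847] z [0.1371 0.1417 0.1432]
0.16 185 x [0.4458 0.4845] z [0.1355 0.1418 0.143 ]
0.166 187 x [0.446  0.4848] z [0.135  0.1417 0.1431]
0.172 183 x [0.4461 0.4848] z [0.1363 0.1418 0.1431]
0.178 13 x [0.4477 0.483 ] z [0.14   0.1415 0.1421]
```

>>> {"api": "carry_out", "payload": {"increments": [0, 0, 0, 0, 0.012, 0, 0.1, 5, 0, 0, 0, 0.1, 5, 0, 0, 0, 0.1, 5, 0, 0, 0, 0.07, 5.1, 0, 0]}}

```text
clock: 9.48
eef_pos: [0.4675, 0.2338, 0.2194]
tool_rot: [0.012, 1.0, -0.0, 0.0]
ft_force: [0.0, -0.2, -0.2]
grip_width: 0.0149
grasp_force: 59.4
```

>>> {"api": "carry_out", "payload": {"increments": [0, 0, 0, 0, 0, 0, 0, 0, 2, 0, 0, 0, 0, 2, 0, 0, 0, 0, 1, 0, 0, 0, 0, 0, 0]}}

```text
clock: 10.1
eef_pos: [0.4671, 0.2314, 0.1688]
tool_rot: [0.012, 1.0, -0.0, -0.001]
ft_force: [-0.4, 0.5, -1.2]
grip_width: 0.0151
grasp_force: 59.4
```

```bash
python3 - <<'E'
from fit import *
o=bot.get_obs(); print(o["eef_pos"],R.from_quat(o["tool_rot"]).as_matrix().round(3),o["ft_force"])
c=bot.camera("wrist"); cv2.imwrite("pics/w3.png",c["pixels"])
for t in ["chopper","bowl_rim","notch","paddle_pad","lid","lid_bar","lid_tongue"]:
    print(t,[(round(d["p"],2),np.round(W(c,d["xyz"]),4)) for d in bot.place_of(c,t)[:2]])
P=cloud(c);X,Y,Z=P[...,0],P[...,1],P[...,2]
for y in np.arange(.1,.20,.006):
    for lab,lo,hi in [("chop",.134,.158),("tongue",.16,.178)]:
        s=(abs(Y-y)<.003)&(X>.43)&(X<.51)&(Z>lo)&(Z<hi)
        if s.sum()>5: print(lab,round(y,3),s.sum(),"x",np.percentile(X[s],[2,98]).round(4),"z",np.percentile(Z[s],[5,50,95]).round(4))
E
```

```text
[0.46714713 0.23144596 0.16875288] [[-1.     0.024 -0.002]
 [ 0.024  1.    -0.001]
 [ 0.001 -0.001 -1.   ]] [-0.37367193  0.50854857 -1.24776703]
chopper []
bowl_rim [(0.38, array([0.4688, 0.2334, 0.1478]))]
notch [(0.56, array([0.4711, 0.1644, 0.1298]))]
paddle_pad [(0.9, array([0.4595, 0.0943, 0.1575])), (0.4, array([6.584e-01, 2.670e-01, 4.000e-04]))]
lid [(0.83, array([0.4673, 0.2332, 0.15  ])), (0.55, array([ 6.577e-01,  2.676e-01, -4.000e-04]))]
lid_bar [(0.77, array([0.4652, 0.2335, 0.1886])), (0.63, array([0.4679, 0.1596, 0.1332]))]
lid_tongue [(0.85, array([0.4661, 0.1603, 0.1642])), (0.72, array([0.4629, 0.233 , 0.1891]))]
chop 0.1 641 x [0.4476 0.4793] z [0.1525 0.1544 0.1557]
chop 0.106 617 x [0.4477 0.4799] z [0.1512 0.1532 0.1545]
chop 0.112 621 x [0.4479 0.4798] z [0.1501 0.1517 0.1532]
chop 0.118 582 x [0.4481 0.4798] z [0.1487 0.1504 0.1517]
chop 0.124 589 x [0.4483 0.48  ] z [0.1474 0.1491 0.1504]
chop 0.13 583 x [0.4484 0.4804] z [0.1461 0.1479 0.1491]
chop 0.136 609 x [0.4436 0.485 ] z [0.1444 0.1464 0.1478]
chop 0.142 671 x [0.4433 0.4859] z [0.1414 0.1464 0.1476]
chop 0.148 631 x [0.4434 0.4861] z [0.135  0.1442 0.147 ]
chop 0.154 163 x [0.4443 0.4529] z [0.1358 0.142  0.1432]
tongue 0.154 98 x [0.4566 0.473 ] z [0.1627 0.1639 0.1648]
chop 0.16 150 x [0.4456 0.453 ] z [0.1356 0.1418 0.1431]
tongue 0.16 330 x [0.4565 0.4734] z [0.1621 0.1641 0.1651]
chop 0.166 147 x [0.4458 0.4531] z [0.1357 0.1418 0.1432]
tongue 0.166 328 x [0.4567 0.4734] z [0.1622 0.1642 0.1651]
chop 0.172 148 x [0.4458 0.4534] z [0.1359 0.142  0.1432]
tongue 0.172 339 x [0.4568 0.4733] z [0.1621 0.1642 0.1653]
chop 0.178 82 x [0.4464 0.4534] z [0.1345 0.1405 0.1426]
tongue 0.178 333 x [0.4568 0.4748] z [0.1625 0.1641 0.1651]
tongue 0.184 689 x [0.4432 0.4843] z [0.1633 0.1642 0.1652]
tongue 0.19 985 x [0.4348 0.4888] z [0.1633 0.1643 0.1652]
tongue 0.196 1070 x [0.431 0.487] z [0.1633 0.1643 0.1652]
```

View pics/w3.png

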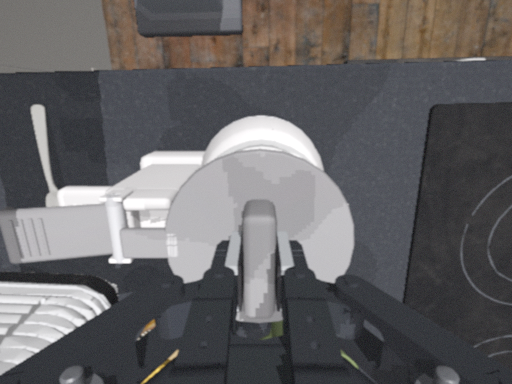

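The wrist view shows the lid over the bowl at (260,220), with the tongue at (150,245) pointing into the notch. It lines up within 1 mm, so I lower it gently.

>>> {"api": "carry_out", "payload": {"increments": [0, 0, 0, 0.5, 0, 0, 0, 0, 0.5, 0, 0, 0, 0, 0.4, 0, 0, 0, 0, 0.3, 0, 0, 0, 0, 0, 0]}}

```text
clock: 11.12
eef_pos: [0.4673, 0.2322, 0.1519]
tool_rot: [0.011, 1.0, -0.0, -0.0]
ft_force: [-0.7, -0.7, -0.5]
grip_width: 0.0149
grasp_force: 59.4
```

>>> {"api": "carry_out", "payload": {"increments": [0, 0, 0, 0.3, 0, 0, 0, 0, 0.3, 0, 0, 0, 0, 0.2, 0, 0, 0, 0, 0, 0, 0, 0, 0, 0, 0]}}

```text
clock: 11.75
eef_pos: [0.4676, 0.2323, 0.1444]
tool_rot: [0.011, 1.0, 0.0, 0.0]
ft_force: [0.4, -0.5, -1.3]
grip_width: 0.0149
grasp_force: 59.4
```

No contact so far, and about 4 mm to go.

>>> {"api": "carry_out", "payload": {"increments": [0, 0, 0, 0.15, 0, 0, 0, 0, 0.15, 0, 0, 0, 0, 0.1, 0, 0, 0, 0, 0, 0, 0, 0, 0, 0, 0]}}

```text
clock: 12.38
eef_pos: [0.4677, 0.2324, 0.1409]
tool_rot: [0.011, 1.0, 0.0, 0.0]
ft_force: [-2.0, 0.1, 4.6]
grip_width: 0.0149
grasp_force: 60.3
```

>>> {"api": "carry_out", "payload": {"increments": [0, 0, 0, 0.06, 0, 0, 0, 0, 0.06, 0, 0, 0, 0, 0, 0, 0, 0, 0, 0, 0, 0, 0, 0, 0, 0]}}

```text
clock: 13.0
eef_pos: [0.4678, 0.2325, 0.1406]
tool_rot: [0.011, 1.0, 0.0, 0.001]
ft_force: [-4.4, -0.4, 11.2]
grip_width: 0.0145
grasp_force: 61.2
```

```bash
cat > lid.py <<'E'
from fit import *
def lidfit(c,c0=(.467,.232)):
    P=cloud(c);X,Y,Z=P[...,0],P[...,1],P[...,2]
    d=np.hypot(X-c0[0],Y-c0[1])
    q=P[(d<.05)&(d>.012)&(abs(Z-.137)<.012)&(abs(Y-c0[1])>.012)]
    A=np.c_[q[:,0]-c0[0],q[:,1]-c0[1],np.ones(len(q))]
    w=np.ones(len(q),bool)
    for _ in range(4):
        k=np.linalg.lstsq(A[w],q[w,2],rcond=None)[0]; w=abs(A@k-q[:,2])<.002
    print("lid plane slope x,y",k[:2].round(4),"z at axis",k[2].round(4),w.sum())
E
python3 - <<'E'
from lid import *
print(bot.get_obs()["eef_pos"],bot.get_obs()["ft_force"])
c=bot.camera("wrist");lidfit(c)
P=cloud(c);X,Y,Z=P[...,0],P[...,1],P[...,2]
for y in np.arange(.148,.18,.006):
    s=(abs(Y-y)<.003)&(X>.457)&(X<.474); print(round(y,3),np.percentile(Z[s],[5,50,95]).round(4))
E
```

```text
[0.46776884 0.23250511 0.14058971] [-4.35448149 -0.39923973 11.16988908]
lid plane slope x,y [-0.0017 -0.0081] z at axis 0.1361 11442
0.148 [0.1275 0.1373 0.1468]
0.154 [0.1312 0.1361 0.1371]
0.16 [0.1349 0.1366 0.1377]
0.166 [0.1349 0.1365 0.1375]
0.172 [0.1245 0.1364 0.1373]
0.178 [0.124  0.1364 0.1374]
```

>>> {"api": "carry_out", "payload": {"increments": [0, 0.06, 0, 0, 0, 0, 0.06, 0, 0, 0, 0, 0, 0, 0, 0, 0, 0, 0, 0, 0, 0, 0, 0, 0, 0]}}

```text
clock: 13.68
eef_pos: [0.4676, 0.2325, 0.1407]
tool_rot: [0.011, 1.0, 0.0, 0.002]
ft_force: [-1.4, -0.3, 8.9]
grip_width: 0.0147
grasp_force: 60.8
```

```bash
python3 - <<'E'
from lid import *
print(bot.get_obs()["eef_pos"],bot.get_obs()["ft_force"])
c=bot.camera("wrist");lidfit(c)
c=bot.camera("side");lidfit(c)
c=bot.camera("top");lidfit(c)
E
```

```text
[0.46758933 0.23249408 0.14067856] [-1.3613582  -0.26487893  8.90496382]
lid plane slope x,y [ 0.0009 -0.0068] z at axis 0.1362 11408
lid plane slope x,y [0.0007 0.0138] z at axis 0.1374 122
lid plane slope x,y [0.006  0.0139] z at axis 0.1364 173
```

>>> {"api": "carry_out", "payload": {"increments": [0, 0, 0, -0.06, 0, 0, 0, 0, 0, 0, 3.5, 0, 0, 0, 0, 3.5, 0, 0, 0, 0, 3.5, 0, 0, 0, 0]}}

```text
clock: 14.45
eef_pos: [0.4661, 0.2322, 0.1392]
tool_rot: [0.011, 1.0, -0.0, -0.0]
ft_force: [-0.5, 0.3, 0.1]
grip_width: 0.0348
grasp_force: 0.0
```

>>> {"api": "carry_out", "payload": {"increments": [3.5, 0, 0, 0, 0, 3.5, 0, 0, -1, 0, 3.5, 0, 0, -3, 0, 3.5, 0, 0, -5, 0, 3.5, 0, 0, -3, 0]}}

```text
clock: 15.08
eef_pos: [0.4671, 0.2327, 0.2631]
tool_rot: [0.011, 1.0, 0.001, 0.002]
ft_force: [0.8, -0.1, -0.1]
grip_width: 0.0348
grasp_force: 0.0
```

```bash
python3 - <<'E'
from lid import *
print(bot.get_obs()["eef_pos"],bot.get_obs()["ft_force"])
c=bot.camera("wrist");lidfit(c);cv2.imwrite("pics/w4.png",c["pixels"])
P=cloud(c);X,Y,Z=P[...,0],P[...,1],P[...,2]
for y in np.arange(.148,.19,.006):
    s=(abs(Y-y)<.003)&(X>.457)&(X<.474); print(round(y,3),np.percentile(Z[s],[5,50,95]).round(4))
d=np.hypot(X-.467,Y-.232)
s=(abs(Z-.136)<.003)&(d<.056)&(Y>.2)
print("flange",cv2.minEnclosingCircle(P[s][:,:2].astype(np.float32)*1000))
for t in ["paddle_pad","lid","lid_bar","lid_tongue"]:
    print(t,[(round(d["p"],2),np.round(W(c,d["xyz"]),4)) for d in bot.place_of(c,t)[:1]])
c=bot.camera("side");lidfit(c);cv2.imwrite("pics/s4.png",cv2.resize(c["pixels"][130:230,140:260],None,fx=5,fy=5))
E
```

```text
[0.46709935 0.23271193 0.26310354] [ 0.79478056 -0.06755622 -0.14720531]
lid plane slope x,y [-0.0011 -0.0112] z at axis 0.1361 5834
0.148 [0.1247 0.1363 0.1463]
0.154 [0.1239 0.126  0.1375]
0.16 [0.1245 0.1369 0.1378]
0.166 [0.1246 0.1367 0.1378]
0.172 [0.1245 0.1367 0.1379]
0.178 [0.1236 0.1367 0.1379]
0.184 [0.1369 0.3396 0.3465]
0.19 [0.1372 0.3277 0.339 ]
flange ((467.4981384277344, 232.4587860107422), 52.87651062011719)
paddle_pad [(0.75, array([0.4645, 0.0929, 0.1584]))]
lid [(0.85, array([0.4658, 0.2323, 0.1202]))]
lid_bar [(0.94, array([0.4613, 0.2343, 0.1633]))]
lid_tongue [(0.91, array([0.4688, 0.1618, 0.1355]))]
lid plane slope x,y [ 0.004  -0.0013] z at axis 0.137 133
```

View pics/w4.png

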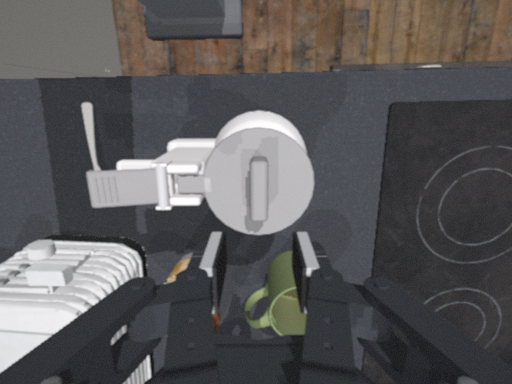

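View pics/s4.png

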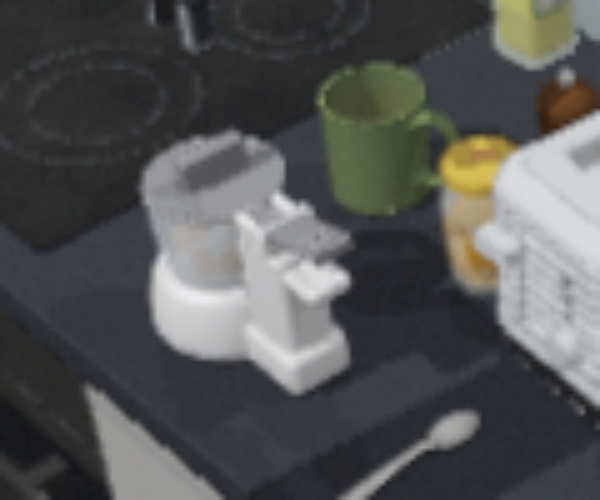

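```bash
cat > chk.py <<'E'
from lid import *
def chk(c):
    P=cloud(c);X,Y,Z=P[...,0],P[...,1],P[...,2]
    s=(abs(Y-.165)<.008)&(X>.44)&(X<.49)&(Z>.11)&(Z<.15)
    for x in np.arange(.442,.490,.002):
        k=s&(abs(X-x)<.001); 
        if k.sum()>3: print(round(x,3),k.sum(),np.percentile(Z[k],[10,50,90]).round(4))
    d=np.hypot(X-.4672,Y-.2325);a=np.degrees(np.arctan2(Y-.2325,X-.4672))
    for t in range(-180,180,30):
        k=(d>.038)&(d<.050)&(abs(a-t)<15)&(abs(Z-.137)<.01)
        if k.sum()>10: print("sector",t,k.sum(),np.median(Z[k]).round(4),end="; ")
    print()
    for n,cx in [("table",(.40,.15)),("table2",(.53,.10))]:
        k=np.hypot(X-cx[0],Y-cx[1])<.015; print(n,np.median(Z[k]).round(4))
E
python3 - <<'E'
from chk import *
chk(bot.camera("wrist"))
E
```

```text
0.446 134 [0.113  0.1296 0.1405]
0.448 44 [0.1413 0.142  0.1429]
0.45 43 [0.1415 0.1424 0.1435]
0.452 36 [0.1412 0.1422 0.1431]
0.454 18 [0.1396 0.1401 0.1407]
0.458 54 [0.1258 0.1363 0.1374]
0.46 47 [0.1243 0.1365 0.1378]
0.462 33 [0.1363 0.137  0.1377]
0.464 35 [0.1358 0.1368 0.1378]
0.466 35 [0.1367 0.1373 0.1381]
0.468 33 [0.1361 0.1369 0.1378]
0.47 33 [0.1362 0.1369 0.1379]
0.472 35 [0.1359 0.1368 0.1374]
0.474 30 [0.1356 0.1363 0.1376]
0.476 8 [0.1337 0.1351 0.1363]
0.478 96 [0.1308 0.1382 0.1421]
0.48 38 [0.1413 0.1423 0.143 ]
0.482 34 [0.1419 0.1425 0.143 ]
0.484 30 [0.1413 0.1423 0.1428]
sector -180 173 0.1363; sector -150 341 0.1364; sector -120 323 0.1366; sector -90 301 0.1367; sector -60 279 0.1365; sector -30 270 0.1363; sector 0 245 0.1361; sector 30 272 0.1358; sector 60 283 0.1356; sector 90 302 0.1356; sector 120 324 0.1358; sector 150 342 0.1359; 
table 0.0006
table2 0.0005
```

The lid is in place, but the tongue side reads about 1.3 mm high. I'll press gently with closed fingers on the flange between the bar and the tongue.

>>> {"api": "carry_out", "payload": {"increments": [0, 0, -3.6, 0, 0, 0, 0, 0, 3, 0, 0, 0, 0, 4, 0, 0, 0, 0, 3, 0, 0, 0, 0, 1.6, 0]}}

```text
clock: 16.05
eef_pos: [0.4634, 0.1954, 0.1405]
tool_rot: [0.011, 1.0, -0.001, -0.003]
ft_force: [0.3, -0.2, 0.3]
grip_width: -0.0003
grasp_force: 0.0
```

>>> {"api": "carry_out", "payload": {"increments": [0, 0, 0, 0, 0, 0, 0, 0, 0.2, 0, 0, 0, 0, 0.2, 0, 0, 0, 0, 0.2, 0, 0, 0, 0, 0, 0]}}

```text
clock: 16.68
eef_pos: [0.4656, 0.1964, 0.1379]
tool_rot: [0.011, 1.0, 0.0, 0.0]
ft_force: [1.0, -0.9, 0.7]
grip_width: -0.0
grasp_force: 0.0
```

>>> {"api": "carry_out", "payload": {"increments": [0, 0, 0, 0.1, 0, 0, 0, 0, 0.1, 0, 0, 0, 0, 0.1, 0, 0, 0, 0, 0, 0, 0, 0, 0, 0, 0]}}

```text
clock: 17.3
eef_pos: [0.4657, 0.1964, 0.136]
tool_rot: [0.011, 1.0, 0.0, 0.001]
ft_force: [-3.1, -1.2, 7.7]
grip_width: 0.0002
grasp_force: 3.8
```

>>> {"api": "carry_out", "payload": {"increments": [0, 0, 0, 0.1, 0, 0, 0, 0, 0.1, 0, 0, 0, 0, 0, 0, 0, 0, 0, 0, 0, 0, 0, 0, 0, 0]}}

```text
clock: 17.92
eef_pos: [0.4657, 0.1964, 0.1359]
tool_rot: [0.011, 1.0, 0.001, 0.001]
ft_force: [-5.8, -3.0, 18.4]
grip_width: 0.0001
grasp_force: 9.2
```

>>> {"api": "carry_out", "payload": {"increments": [0, 0, 0, -0.3, 0, 0, 0, 0, -3, 0, 0, 0, 0, -5, 0, 0, 0, 0, -3, 0, 0, 0, 3.6, -1, 0]}}

```text
clock: 18.55
eef_pos: [0.4677, 0.2317, 0.2584]
tool_rot: [0.013, 1.0, 0.001, 0.002]
ft_force: [1.5, 0.3, -0.8]
grip_width: 0.0004
grasp_force: 0.0
```

>>> {"api": "carry_out", "payload": {"increments": [0, 0, 0, 0, 0, 0, 0, 0, 0, 0, 0, 0, 0, 0, 0, 0, 0, 0, 0, 0, 0, 0, 0, 0, 0]}}

```text
clock: 19.18
eef_pos: [0.4663, 0.2319, 0.2555]
tool_rot: [0.012, 1.0, -0.0, -0.0]
ft_force: [-0.0, 0.4, 0.0]
grip_width: -0.0005
grasp_force: 0.0
```

```bash
python3 - <<'E'
from chk import *
c=bot.camera("wrist");chk(c);lidfit(c)
P=cloud(c);X,Y,Z=P[...,0],P[...,1],P[...,2]
for n,cx in [("stove",(.40,.40)),("stove2",(.50,.40)),("t1",(.39,.10)),("t2",(.40,.15)),("t3",(.39,.30))]:
    k=np.hypot(X-cx[0],Y-cx[1])<.012; print(n,np.mean(Z[k]).round(4))
k=(abs(Y-.2325)<.005)&(abs(X-.4672)<.02)&(Z>.155)&(Z<.17); print("bar top",np.median(Z[k]).round(4),k.sum())
cv2.imwrite("pics/w5.png",cv2.resize(c["pixels"][110:250,140:330],None,fx=4,fy=4))
E
```

```text
0.446 137 [0.1134 0.1296 0.1407]
0.448 46 [0.1413 0.1421 0.1433]
0.45 37 [0.1414 0.1424 0.1435]
0.452 36 [0.1409 0.1423 0.1433]
0.454 19 [0.1405 0.1411 0.1418]
0.458 59 [0.125  0.1359 0.1369]
0.46 43 [0.1244 0.1368 0.1375]
0.462 36 [0.1361 0.1368 0.1378]
0.464 36 [0.1362 0.1369 0.1377]
0.466 35 [0.1361 0.1371 0.1378]
0.468 35 [0.1358 0.137  0.1379]
0.47 39 [0.1359 0.1368 0.1377]
0.472 34 [0.1359 0.1369 0.1376]
0.474 27 [0.1359 0.1366 0.1371]
0.478 105 [0.1295 0.1372 0.142 ]
0.48 40 [0.1415 0.1423 0.143 ]
0.482 37 [0.1417 0.1424 0.143 ]
0.484 23 [0.1415 0.1423 0.1431]
sector -180 179 0.1362; sector -150 351 0.1364; sector -120 330 0.1366; sector -90 305 0.1366; sector -60 290 0.1365; sector -30 265 0.1364; sector 0 130 0.1361; sector 30 274 0.1357; sector 60 281 0.1357; sector 90 305 0.1356; sector 120 333 0.1357; sector 150 346 0.1359; 
table 0.0006
table2 0.0009
lid plane slope x,y [-0.001  -0.0113] z at axis 0.1361 6109
stove 0.0013
stove2 0.002
t1 0.0006
t2 0.0005
t3 0.0005
bar top 0.1631 544
```

View pics/w5.png

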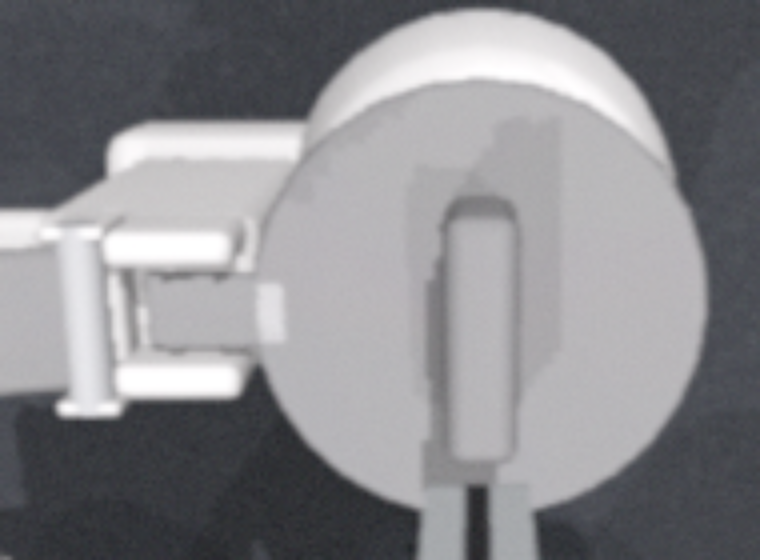

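```bash
python3 - <<'E'
from chk import *
P0=np.load("P_wrist.npy"); c=bot.camera("wrist"); P1=cloud(c)
X,Y,Z=P1[...,0],P1[...,1],P1[...,2]
k=(abs(X-.464)<.012)&(Z>.145)&(Z<.165)&(Y<.13); print("paddle tip y",np.percentile(Y[k],[0,.5,1,2]).round(4), k.sum())
k=(abs(Z-.142)<.0015)&((abs(X-.4497)<.003)|(abs(X-.481)<.003)); print("post y",np.percentile(Y[k],[1,5,50,95,99]).round(4))
k=(abs(X-.4663)<.006)&(Z>.134)&(Z<.139)&(Y<.17)&(Y>.15); print("tongue tip y",np.percentile(Y[k],[0,1,3]).round(4))
k=(Z>.132)&(Z<.139)&(Y>.2); q=P1[k]; d=np.hypot(q[:,0]-.4672,q[:,1]-.2325); q=q[d<.058]
h=cv2.convexHull(q[:,:2].astype(np.float32))[:,0]; h=h[h[:,1]>.205]
f=least_squares(lambda v:np.hypot(h[:,0]-v[0],h[:,1]-v[1])-v[2],[.467,.232,.0535],loss="soft_l1",f_scale=.0005); print("flange",f.x.round(4))
# rim in P0: height profile per sector, rim annulus
X,Y,Z=P0[...,0],P0[...,1],P0[...,2]
d=np.hypot(X-.4668,Y-.2325);a=np.degrees(np.arctan2(Y-.2325,X-.4668))
for t in range(-180,180,30):
    k=(abs(a-t)<15)&(d<.054)&(d>.042)&(Z>.1275)&(Z<.134)
    if k.sum()>5: print(t,k.sum(),"z",np.percentile(Z[k],[50,90]).round(4),"d",np.percentile(d[k],[5,50,95]).round(4))
k=(abs(Z-.142)<.0015)&((abs(X-.4497)<.003)|(abs(X-.481)<.003)&(Y>.14)); print("post y0",np.percentile(Y[k],[1,5,50,95,99]).round(4))
E
```

```text
paddle tip y [0.082  0.083  0.0836 0.0846] 1530
post y [0.1478 0.1491 0.1617 0.1751 0.1765]
tongue tip y [0.15   0.1502 0.1557]
flange [0.4674 0.2326 0.0527]
-180 62 z [0.13   0.1313] d [0.0452 0.0474 0.0488]
-150 197 z [0.1299 0.131 ] d [0.0453 0.0475 0.049 ]
-120 203 z [0.1299 0.1309] d [0.0455 0.0478 0.0493]
-90 179 z [0.1301 0.1309] d [0.0459 0.0482 0.0496]
-60 146 z [0.1299 0.1309] d [0.0461 0.0485 0.0499]
-30 129 z [0.1301 0.131 ] d [0.0464 0.0482 0.0501]
0 144 z [0.1299 0.1308] d [0.0463 0.0478 0.0501]
30 41 z [0.1296 0.1309] d [0.0462 0.0477 0.0497]
post y0 [0.1373 0.1496 0.1622 0.1741 0.1757]
```

```bash
python3 - <<'E'
from chk import *
P=np.load("P_wrist.npy");X,Y,Z=P[...,0],P[...,1],P[...,2]
c0=(.466,.0311)
d=np.hypot(X-c0[0],Y-c0[1]);q=P[(d<.05)&(abs(Z-.214)<.004)&(abs(Y-c0[1])>.012)]
A=np.c_[q[:,0]-c0[0],q[:,1]-c0[1],np.ones(len(q))]; w=np.ones(len(q),bool)
for _ in range(4):
    k=np.linalg.lstsq(A[w],q[w,2],rcond=None)[0]; w=abs(A@k-q[:,2])<.002
print("in air",k.round(4),w.sum())
# lid far: top camera etc now
for n in ["top","side"]: 
    for _ in range(3): c=bot.camera(n); lidfit(c)
E
```

```text
in air [-0.0024  0.      0.2145] 11385
lid plane slope x,y [-0.0016 -0.0171] z at axis 0.136 301
lid plane slope x,y [ 0.0091 -0.0191] z at axis 0.1361 297
lid plane slope x,y [ 0.0184 -0.0001] z at axis 0.1368 309
lid plane slope x,y [ 0.0119 -0.0039] z at axis 0.1373 120
lid plane slope x,y [0.026 0.017] z at axis 0.1369 113
lid plane slope x,y [0.0043 0.0095] z at axis 0.1373 99
```

>>> {"api": "carry_out", "payload": {"increments": [4, -0.1, 0.05, 0, 0, 4, 0, 0, 0, 0, 4, 0, 0, 3, 0, 4, 0, 0, 4, 0, 4, 0, 0, 3, 0]}}

```text
clock: 20.2
eef_pos: [0.4669, 0.2326, 0.1542]
tool_rot: [0.011, 1.0, -0.0, -0.0]
ft_force: [-1.0, -0.5, -0.1]
grip_width: 0.0403
grasp_force: 0.0
```

>>> {"api": "carry_out", "payload": {"increments": [4, 0, 0, 1, 0, 4, 0, 0, 0.4, 0, 4, 0, 0, 0, 0, 0, 0, 0, 0, 0, 0, 0, 0, 0, 0]}}

```text
clock: 20.82
eef_pos: [0.4681, 0.2332, 0.1431]
tool_rot: [0.011, 1.0, 0.001, 0.001]
ft_force: [-0.4, -0.1, 4.5]
grip_width: 0.0148
grasp_force: 59.7
```

>>> {"api": "carry_out", "payload": {"increments": [0, 0, 0, 0, 0, 0, 0, 0, 0, 0, 0, 0, 0, 0, 0, 0, 0, 0, 0, 0, 0, 0, 0, 0, 0]}}

```text
clock: 21.45
eef_pos: [0.4681, 0.2332, 0.143]
tool_rot: [0.011, 1.0, 0.001, 0.001]
ft_force: [-0.9, 0.3, 5.9]
grip_width: 0.015
grasp_force: 60.1
```

>>> {"api": "carry_out", "payload": {"increments": [0, 0, 0, -0.4, 0, 0, 0, 0, -0.5, 0, 0, 0.07, 0.06, 0, 0.012, 0, 0, 0, 0, 0, 0, 0, 0, 0, 0]}}

```text
clock: 22.08
eef_pos: [0.4665, 0.2333, 0.1504]
tool_rot: [0.017, 1.0, -0.0, -0.0]
ft_force: [-1.0, 0.6, -0.7]
grip_width: 0.0148
grasp_force: 59.0
```

```bash
python3 - <<'E'
from chk import *
print(bot.get_obs()["eef_pos"],bot.get_obs()["ft_force"])
c=bot.camera("wrist");P=cloud(c);X,Y,Z=P[...,0],P[...,1],P[...,2]
c0=(.467,.2325)
d=np.hypot(X-c0[0],Y-c0[1]);q=P[(d<.05)&(abs(Z-.145)<.008)&(abs(Y-c0[1])>.012)]
A=np.c_[q[:,0]-c0[0],q[:,1]-c0[1],np.ones(len(q))]; w=np.ones(len(q),bool)
for _ in range(4):
    k=np.linalg.lstsq(A[w],q[w,2],rcond=None)[0]; w=abs(A@k-q[:,2])<.002
print("in air",k.round(4),w.sum())
for y in [.156,.160,.166,.172]:
    s=(abs(Y-y)<.003)&(X>.44)&(X<.49)&(Z>.1435)&(Z<.152)
    print(y,s.sum(),np.percentile(X[s],[2,98]).round(4),np.median(Z[s]).round(4))
E
```

```text
[0.4664873  0.23334354 0.15041075] [-1.03406795  0.64293252 -0.66353193]
in air [-0.0043 -0.0066  0.1434] 11024
0.156 69 [0.4493 0.479 ] 0.1439
0.16 212 [0.4552 0.4717] 0.1441
0.166 227 [0.4553 0.4717] 0.144
0.172 214 [0.4549 0.4719] 0.1441
```

>>> {"api": "carry_out", "payload": {"increments": [0, -0.05, 0, 0, -0.012, 0, 0, 0, 0.3, 0, 0, 0, 0, 0.3, 0, 0, 0, 0, 0.1, 0, 0, 0, 0, 0, 0]}}

```text
clock: 22.75
eef_pos: [0.4671, 0.2333, 0.1436]
tool_rot: [0.011, 1.0, -0.0, -0.0]
ft_force: [-0.4, 1.2, -1.5]
grip_width: 0.0148
grasp_force: 59.0
```

>>> {"api": "carry_out", "payload": {"increments": [0, 0, 0, 0.1, 0, 0, 0, 0, 0.1, 0, 0, 0, 0, 0.05, 0, 0, 0, 0, 0, 0, 0, 0, 0, 0, 0]}}

```text
clock: 23.38
eef_pos: [0.4673, 0.2336, 0.143]
tool_rot: [0.011, 1.0, 0.0, 0.001]
ft_force: [-3.3, -0.6, 8.6]
grip_width: 0.0146
grasp_force: 60.4
```

```bash
python3 - <<'E'
from chk import *
print(bot.get_obs()["eef_pos"],bot.get_obs()["ft_force"],bot.get_obs()["ft_torque"])
c=bot.camera("wrist");chk(c);lidfit(c)
E
```

```text
[0.46734471 0.23356    0.14297471] [-3.31469285 -0.59801705  8.61862351] [-0.44513204  0.70139295 -0.03661219]
0.446 573 [0.1147 0.1291 0.1405]
0.448 131 [0.1411 0.1422 0.1431]
0.45 99 [0.1417 0.1424 0.1433]
0.452 93 [0.1415 0.1422 0.1429]
0.454 22 [0.1407 0.1415 0.1421]
0.456 38 [0.135  0.1357 0.1368]
0.458 120 [0.1352 0.1363 0.1373]
0.46 107 [0.1358 0.1366 0.1375]
0.462 90 [0.1361 0.1367 0.1375]
0.464 89 [0.1361 0.1368 0.1374]
0.466 91 [0.136  0.1367 0.1375]
0.468 89 [0.1361 0.1367 0.1374]
0.47 86 [0.136  0.1367 0.1374]
0.472 76 [0.1359 0.1366 0.1373]
0.474 35 [0.1357 0.1362 0.1368]
0.476 17 [0.1334 0.1356 0.1399]
0.478 357 [0.1312 0.1373 0.1416]
0.48 114 [0.1411 0.1422 0.1431]
0.482 83 [0.1418 0.1426 0.1433]
0.484 69 [0.1414 0.142  0.1425]
0.486 16 [0.1403 0.1412 0.1416]
sector -180 503 0.1362; sector -150 978 0.1364; sector -120 890 0.1365; sector -90 794 0.1365; sector -60 410 0.1364; sector 0 144 0.136; sector 60 449 0.1356; sector 90 799 0.1356; sector 120 890 0.1357; sector 150 970 0.136; 
table 0.0006
table2 nan
lid plane slope x,y [-0.0028 -0.01  ] z at axis 0.136 11197
  return _methods._mean(a, axis=axis, dtype=dtype,
  ret = ret.dtype.type(ret / rcount)
```

>>> {"api": "carry_out", "payload": {"increments": [0, 0, 0, -0.1, 0, 0, 0, 0.15, 0, 0, 0, 0, 0, 0.1, 0, 0, 0, 0, 0, 0, 0, 0, 0, 0, 0]}}

```text
clock: 24.05
eef_pos: [0.4675, 0.234, 0.1429]
tool_rot: [0.012, 1.0, -0.001, 0.001]
ft_force: [-3.9, -4.9, 12.1]
grip_width: 0.0145
grasp_force: 60.8
```

```bash
python3 - 2>/dev/null <<'E'
from chk import *
print(bot.get_obs()["eef_pos"],bot.get_obs()["ft_force"],bot.get_obs()["ft_torque"])
c=bot.camera("wrist");lidfit(c)
P=cloud(c);X,Y,Z=P[...,0],P[...,1],P[...,2]
k=(abs(X-.465)<.006)&(Z>.134)&(Z<.139)&(Y<.17)&(Y>.152); print("tongue",np.median(Z[k]).round(4))
E
```

```text
[0.46748508 0.23395447 0.14294565] [-3.92921089 -4.94349689 12.14029807] [-1.13329344  0.747582    0.00772469]
lid plane slope x,y [-0.0029 -0.0103] z at axis 0.136 11217
tongue 0.1367
```

```bash
python3 - <<'E'
from h import *
P=np.load("P_wrist.npy");X,Y,Z=P[...,0],P[...,1],P[...,2]
d=np.hypot(X-.467,Y-.2325)
k=(d<.044)&(Z>.1); print(k.sum(), np.percentile(Z[k],[50,99]) if k.sum() else 0)
for v in (172,180,186,192):
    print(v,[tuple(P[v,u].round(3)) for u in range(440,511,10)])
k=(d>.050)&(d<.056)&(Y<.195)&(Z>.12)&(Z<.15)
for x in np.arange(.445,.49,.004):
    s=k&(abs(X-x)<.002); 
    if s.sum()>2: print(round(x,3),s.sum(),Y[s].mean().round(4),np.percentile(Z[s],[5,50,95]).round(4))
E
```

```text
178 [0.10211246 0.1035848 ]
172 [(np.float64(0.451), np.float64(0.187), np.float64(0.115)), (np.float64(0.448), np.float64(0.186), np.float64(0.129)), (np.float64(0.461), np.float64(0.232), np.float64(0.075)), (np.float64(0.465), np.float64(0.252), np.float64(0.061)), (np.float64(0.458), np.float64(0.242), np.float64(0.088)), (np.float64(0.46), np.float64(0.257), np.float64(0.081)), (np.float64(0.462), np.float64(0.275), np.float64(0.071)), (np.float64(0.46), np.float64(0.276), np.float64(0.082))]
180 [(np.float64(0.451), np.float64(0.171), np.float64(0.142)), (np.float64(0.454), np.float64(0.187), np.float64(0.13)), (np.float64(0.467), np.float64(0.227), np.float64(0.085)), (np.float64(0.463), np.float64(0.228), np.float64(0.097)), (np.float64(0.462), np.float64(0.234), np.float64(0.101)), (np.float64(0.466), np.float64(0.254), np.float64(0.087)), (np.float64(0.466), np.float64(0.263), np.float64(0.088)), (np.float64(0.468), np.float64(0.277), np.float64(0.082))]
186 [(np.float64(0.461), np.float64(0.184), np.float64(0.124)), (np.float64(0.459), np.float64(0.188), np.float64(0.13)),
[... 352 characters left out ...]
192 [(np.float64(0.465), np.float64(0.183), np.float64(0.127)), (np.float64(0.482), np.float64(0.226), np.float64(0.075)), (np.float64(0.48), np.float64(0.231), np.float64(0.082)), (np.float64(0.481), np.float64(0.244), np.float64(0.077)), (np.float64(0.474), np.float64(0.236), np.float64(0.101)), (np.float64(0.48), np.float64(0.26), np.float64(0.082)), (np.float64(0.481), np.float64(0.274), np.float64(0.078)), (np.float64(0.479), np.float64(0.277), np.float64(0.086))]
0.461 5 0.1777 [0.122  0.1228 0.1229]
0.465 7 0.1776 [0.1222 0.1228 0.1235]
0.469 7 0.1782 [0.1222 0.1231 0.1238]
0.473 7 0.1776 [0.1219 0.1228 0.1234]
0.477 4 0.1791 [0.1221 0.1228 0.129 ]
0.481 3 0.182 [0.1221 0.1228 0.1305]
```

The lid seats identically every time: about 0.6° off flat and on the rim within about 1 mm. A firm push doesn't change it, the plug sits in the bowl and the tongue in the notch, so it's down. I let go and move over to the paddle.

>>> {"api": "carry_out", "payload": {"increments": [0, 0, -0.1, -0.15, 0, 0, 0, 0, 0, 0, 3.5, 0, 0, 0, 0, 3.5, 0, 0, 0, 0, 3.5, 0, 0, 0, 0]}}

```text
clock: 24.72
eef_pos: [0.467, 0.234, 0.1423]
tool_rot: [0.011, 1.0, -0.0, -0.0]
ft_force: [-0.1, -0.1, -0.4]
grip_width: 0.0348
grasp_force: 0.0
```

>>> {"api": "carry_out", "payload": {"increments": [3.5, 0, 0, 0, 0, 3.5, 0, 0, -1, 0, 3.5, 0, 0, -3, 0, 3.5, 0, 0, -5, 0, 0, 0, 0, -1, 0]}}

```text
clock: 25.35
eef_pos: [0.4691, 0.2349, 0.2473]
tool_rot: [0.011, 1.0, 0.002, 0.004]
ft_force: [0.3, -0.1, -0.2]
grip_width: 0.0178
grasp_force: 0.0
```

>>> {"api": "carry_out", "payload": {"increments": [0, 0, -4, 0, 0, 0, 0, -5, 0, 0, 0, 0, -4.9, 0, 0, 0, 0, 0, 0, 0, 0, 0, 0, 0, 0]}}

```text
clock: 25.98
eef_pos: [0.464, 0.0951, 0.2427]
tool_rot: [0.012, 1.0, 0.0, 0.0]
ft_force: [0.1, 0.7, -0.6]
grip_width: -0.0001
grasp_force: 0.0
```

```bash
python3 - 2>/dev/null <<'E'
from chk import *
print(bot.get_obs()["eef_pos"],bot.get_obs()["ft_force"])
c=bot.camera("wrist");lidfit(c);cv2.imwrite("pics/w6.png",c["pixels"])
P=cloud(c);X,Y,Z=P[...,0],P[...,1],P[...,2]
k=(abs(X-.465)<.006)&(Z>.134)&(Z<.139)&(Y<.17)&(Y>.152); print("tongue",np.median(Z[k]).round(4))
k=(abs(X-.464)<.014)&(Z>.143)&(Z<.162)&(Y<.130)&(Y>.06); print("paddle",k.sum(),np.polyfit(Y[k]-.0925,Z[k],1).round(4),Y[k].min())
for t in ["lid","lid_tongue","paddle_pad"]:
    print(t,[(round(d["p"],2),np.round(W(c,d["xyz"]),4)) for d in bot.place_of(c,t)[:1]])
E
```

```text
[0.46403545 0.09509982 0.24273896] [ 0.07744502  0.68893482 -0.62757944]
lid plane slope x,y [-0.001  -0.0111] z at axis 0.1361 5640
tongue 0.1368
paddle 1856 [-0.1931  0.1555] 0.08092593626841778
lid [(0.82, array([0.4634, 0.2335, 0.1199]))]
lid_tongue [(0.83, array([0.4675, 0.1617, 0.1353]))]
paddle_pad [(0.79, array([0.4639, 0.0964, 0.1568]))]
```

View pics/w6.png

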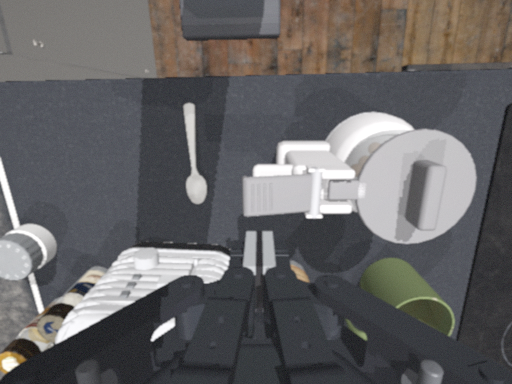

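The lid sits on the bowl at (415,185) with the tongue at (343,190) between the posts. The paddle is at (280,195), and the fingers are above it. Now I press in small steps.

>>> {"api": "carry_out", "payload": {"increments": [0, 0, 0, 3, 0, 0, 0, 0, 3, 0, 0, 0, 0, 1.5, 0, 0, 0, 0, 0.5, 0, 0, 0, 0, 0, 0]}}

```text
clock: 26.8
eef_pos: [0.4641, 0.0955, 0.1628]
tool_rot: [0.011, 1.0, 0.0, -0.0]
ft_force: [1.0, 0.4, -0.3]
grip_width: -0.0001
grasp_force: 0.0
```

>>> {"api": "carry_out", "payload": {"increments": [0, 0, 0, 0.2, 0, 0, 0, 0, 0.2, 0, 0, 0, 0, 0.2, 0, 0, 0, 0, 0, 0, 0, 0, 0, 0, 0]}}

```text
clock: 27.42
eef_pos: [0.464, 0.0949, 0.1567]
tool_rot: [0.011, 1.0, 0.0, 0.0]
ft_force: [1.1, -0.4, -0.5]
grip_width: -0.0002
grasp_force: 0.0
```

>>> {"api": "carry_out", "payload": {"increments": [0, 0, 0, 0.3, 0, 0, 0, 0, 0.2, 0, 0, 0, 0, 0.2, 0, 0, 0, 0, 0, 0, 0, 0, 0, 0, 0]}}

```text
clock: 28.05
eef_pos: [0.4644, 0.0944, 0.1501]
tool_rot: [0.012, 1.0, -0.001, 0.001]
ft_force: [-0.5, -4.1, 5.4]
grip_width: -0.0001
grasp_force: 2.5
```

>>> {"api": "carry_out", "payload": {"increments": [0, 0, 0, 0.2, 0, 0, 0, 0, 0.1, 0, 0, 0, 0, 0, 0, 0, 0, 0, 0, 0, 0, 0, 0, 0, 0]}}

```text
clock: 28.68
eef_pos: [0.4644, 0.0942, 0.1472]
tool_rot: [0.012, 1.0, -0.001, 0.001]
ft_force: [-0.3, -4.1, 5.5]
grip_width: -0.0
grasp_force: 2.9
```

```bash
cat > pad.py <<'E'
from chk import *
print(bot.get_obs()["eef_pos"],bot.get_obs()["ft_force"])
c=bot.camera("wrist");lidfit(c);cv2.imwrite("pics/w7.png",c["pixels"])
P=cloud(c);X,Y,Z=P[...,0],P[...,1],P[...,2]
k=(X>.449)&(X<.479)&(Z>.138)&(Z<.158)&(Y<.131)&(Y>.06); A=np.c_[Y[k]-.0925,np.ones(k.sum())];w=np.ones(k.sum(),bool)
for _ in range(5):
    p=np.linalg.lstsq(A[w],Z[k][w],rcond=None)[0]; w=abs(A@p-Z[k])<.002
print("paddle",w.sum(),p.round(4),np.percentile(Y[k][w],[1,50,99]).round(3))
E
python3 pad.py 2>/dev/null
```

```text
[0.46444571 0.09421313 0.14720916] [-0.27767181 -4.12873184  5.54975091]
lid plane slope x,y [-0.0015 -0.012 ] z at axis 0.136 7645
paddle 2644 [-0.0455  0.1474] [0.083 0.117 0.131]
```

>>> {"api": "carry_out", "payload": {"increments": [0, 0, 0, 0.1, 0, 0, 0, 0, 0.1, 0, 0, 0, 0, 0.05, 0, 0, 0, 0, 0, 0, 0, 0, 0, 0, 0]}}

```text
clock: 29.35
eef_pos: [0.4644, 0.094, 0.1448]
tool_rot: [0.012, 1.0, -0.001, 0.001]
ft_force: [-0.8, -4.7, 6.7]
grip_width: -0.0
grasp_force: 3.4
```

```bash
python3 pad.py 2>/dev/null
```

```text
[0.46444302 0.09398886 0.14480149] [-0.81651227 -4.67882761  6.65446553]
lid plane slope x,y [-0.001  -0.0117] z at axis 0.1361 7811
paddle 2690 [-0.0031  0.1451] [0.083 0.117 0.131]
```

The paddle is level: its slope reads about 0, its height 144.8 mm and the force 6.7 N. The lid is unmoved, so I hand in.

```bash
python3 -c "
from workcell import bot
print(bot.job_done())"
```

```text
the job is handed in; nothing more can be done
None
```

I handed the job in at about 29 s with the lid on the bowl, its tongue in the notch, and the fingers holding the paddle level at slow (about 144.8 mm, 6.7 N). The one doubt is the lid: its tongue side measured 1 to 1.5 mm high (about 0.6° of tilt), and an 18 N push and one re-seating did not change that.

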